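# Slide the pot stand home between the mortar and the salt box

### The job

Put the square wooden pot stand away by pushing it across the counter: slide it through the narrow gap between the stone mortar and the salt box, until its edge lies square and flush against the low wooden rail behind them, level with the gap. Slide it flat on the counter all the way, never lifting or tipping it up, and leave the pepper, the jar and the wooden spoon where they are.

Things in the scene. Friction and masses are not known exactly. Their poses are not given: they have to be found in the camera images.
- stand: Loose square wooden pot stand (striped dark and light wood), 100 x 100 x 18 mm, about 0.1 to 0.2 kg, its four upright corner edges rounded at 12 mm radius. Too wide for most grippers. Origin at the centre of its underside; z up, x and y square to its sides. Starts flat on the counter on the robot's side of the gap, off to one side of it and turned by up to 0.5 rad.
- rail: Fixed low light-wood rail, 240 mm long, 26 mm high, 16 mm thick, on the counter beyond the gap. Origin at counter level in the middle of its long face that looks to the robot; x points square into that face (the direction to push the stand through the gap), y along the rail, z up.
- gap (a point): The middle of the gap between mortar and salt box, at counter level, 145 mm before the rail's face (at x = -145 mm in the rail's frame); axes as the rail's. The gap is 106 mm wide along y; the stand thus has 3 mm to spare on each side. With the stand home its centre lies at x = +95 mm, y = 0 in this frame.
- mortar: Fixed round grey stone mortar, outer diameter 80 mm, 62 mm high, its pestle (seen only) reaching to about 80 mm. Stands at one side of the gap, its centre at y = +93 or -93 mm in the frame of point gap. Origin at the centre of its underside.
- saltbox: Fixed square marble salt box with a wooden lid, 80 x 80 mm, 60 mm high, 68 mm with its knob, sides parallel to the rail's axes. Stands at the other side of the gap from the mortar. Origin at the centre of its underside.
- pepper: Loose orange bell pepper standing upright, about 80 mm across, 95 mm high with its stalk, outside the gap beside the mortar or the salt box. Not to be moved. Origin at the centre of its underside.
- jar: Loose closed amber glass jar, 60 mm across, 95 mm high, on the other side of the gap from the pepper. Not to be moved. Origin at the centre of its underside.
- spoon: Loose wooden spoon, 220 mm long, lying on the counter to the right of the stand. Not to be moved. Origin under its middle, x along it.
There are look-alikes about, which are no part of the job. What is meant by the stand is not purple, and is the smaller of those in its own colour.

How it is judged (in metres and radians):
On the way, in this order (a step that is already met when the one before it is completed fails the run):
1. the stand is in the gap, between the mortar and the salt box (x of stand in the frame of gap between -0.03 and 0.03 m and y of stand in the frame of gap between -0.008 and 0.008 m), for 0.05 s.
2. the stand is through the gap and against the rail (x of stand in the frame of gap between 0.089 and 0.1 m and y of stand in the frame of gap between -0.02 and 0.02 m and (angle between the x axis of stand and the x axis of rail, either way round below 0.12 rad or angle between the y axis of stand and the x axis of rail, either way round below 0.12 rad)), for 0.2 s.
At the end, for the whole second after the job is handed in: The stand lies flat and still on the counter, having passed through the gap, with its leading edge against the rail (centre within 6 mm of flush), square to it within 0.12 rad, its centre within 20 mm of the middle line of the gap; pepper, jar and spoon within 20 mm of where they stood (all of step 2 and height (world z) of stand below 0.006 m and angle between stand's own z axis and vertical below 0.08 rad and linear speed of stand below 0.01 m/s and distance of each of pepper, jar, spoon from where it was at the start of the episode below 0.02 m); the robot touches nothing.
It fails at once if the stand is lifted off the counter or tipped up (height (world z) of stand above 0.012 m or angle between stand's own z axis and vertical above 0.2 rad).
It fails at once if the pepper, the jar or the spoon is moved (distance of any of pepper, jar, spoon from where it was at the start of the episode above 0.02 m).
It also fails if it takes over 58 s, if anything falls off the work surface, if the arm or the gripper's body presses on something with over 40 N, if the wrist force passes 120 N, or if a joint passes its speed limit or range.

### The arm

A 7-joint arm with a two-finger parallel gripper is mounted at the origin on the work surface. World frame = base frame: x ahead of the robot, y to its left, z up, the work surface at z = 0. Lengths are in m, angles in degrees, forces in N, time in s.
With the tool pointing down it reaches from about 0.425 to 0.875 m from the base axis. Payload 4.7 kg.
Tool frame: the origin (TCP) lies between the finger pads; the fingertips stand 8 mm ahead of it and the grasp point (between the pads) lies 11 mm behind it (env.tip_extent is the distance from the TCP to the fingertips, in m); z points along the fingers, y is the line along which they close (so a half turn about z gives the same grasp; the last joint's range is limited). The gripper opens to 87 mm and grips with 3 to 60 N. Pads are 19 mm wide; open, the fingers measure 117 mm over their backs; the gripper's body (75 mm by 190 mm) begins 51 mm behind the grasp point.
Start: joints at [-76.14, 18.392, -4.016, 83.108, 1.295, 78.541, -3.26], TCP at [0.147, 0.633, 0.231] pointing down, gripper open.
Joint ranges: [-163.93, 163.93], [-17.29, 119.83], [-79.2, 71.16], [3.27, 140.29], [-89.18, 269.18], [5.43, 117.66], [-154.24, 154.24]. Speed limits (degrees/s): [147.25, 147.25, 180, 180, 180, 180, 180].

### API

Orientations are given as [roll, pitch, yaw] about the fixed x, y, z axes, in that order (R = Rz(yaw) Ry(pitch) Rx(roll)).
In Python, from cell import sensors, vision, workorder, env gives the robot as it stands.
- The arm moves only by the tool drive_tool, never from a script. Its argument "moves" is a list of rows, each an object of numbers: "x", "y", "z": the shift along the tool's x, y, z in mm; "rx", "ry", "rz": the turn, a rotation vector about the tool's x, y, z in rad; "fingers": the closure, from -1 (fully open) to 1 (shut). In form: [{"x": .., "y": .., "z": .., "rx": .., "ry": .., "rz": .., "fingers": ..}, ...]. A call has 1 to 20 rows; each row is the pose to reach, as a shift and turn from the pose commanded when the call began, along the tool's axes at that moment; what a row does not reach only later rows make up. A row lasts 1/8 s, in which the tool goes at most 62.5 mm and 10.7 degrees, less where a joint would pass 70% of its speed; a pose out of reach is approached as far as the arm can. A call with a gripper value outside its range is refused whole. The fingers move at their own pace and stop on an object; "force" is the grip in N (left out, the last holds). Time passes only in rows, so rows that repeat a pose let the fingers close. It gives the time, the measured TCP pose, the force, the opening and the grip force at its end, in the units of the state.
- sensors.get_obs(): the state, without advancing time (a new reading comes with each control period).
- vision.read_camera(name): name is "scene" or "top"; returns a dict with "image" (400x640x3 uint8, red, green, blue), "fx", "fy", "cx", "cy" (pixels), "k1" (the pictures are not rectified: a ray, as slopes to the right and down, at radius r is drawn at 1 + k1 r^2 times it, then the intrinsics apply), "R" (3x3) and "t" (3): a world point X has camera coordinates R X + t. Camera axes: x right, y down, z forward; pixel columns grow to the right and rows downward; lengths in m; the calibration is good to about 2 mm. A picture is of the moment at which its call begins. There is no depth.
- workorder.sign_off(): hands the job in; it is judged then, once.
The state is a dict: "time_s": time; "qpos": joint angles; "joint_velocities": joint speeds; "effort": joint torques, N m; "tool_pos": TCP position; "tool_rot": TCP orientation; "force": force on the tool from outside, world axes, zero at the start; "wrist_torque": the same for the moment, N m; "grip_width": finger opening in m; "grasp_force": force on a finger pad.
Only numpy, scipy, OpenCV 4.12 (cv2) and the standard library are available. Lean on these libraries where they do the work, as an engineer would, in place of code of your own. Each camera call takes 0.05 s, during which the arm holds its last target. There are 200 camera calls.

## Working session

There is one attempt and no reset: what is moved stays moved. The work goes in short steps, Python scripts to look and compute and a tool call to move; the robot and the scene stay as the last step left them, time stands still between calls to the robot, and variables do not carry over. Pictures are saved under pics/ and viewed, at most 12 in all, crops included, and the job is handed in when it is done.

Besides the shell and the picture viewer there is one more tool, called after "Request:" by a JSON object that holds its "op" and its "data". drive_tool: Moves the arm, as the interface text tells. Its arguments: {"type":"object","properties":{"moves":{"type":"array"},"force":{"type":"number"}},"required":["moves"]}

```bash
mkdir -p pics; ls; cat > h.py <<'E'
import numpy as np, cv2
from cell import sensors, vision, workorder, env
def K(c): return np.array([[c["fx"],0,c["cx"]],[0,c["fy"],c["cy"]],[0,0,1.]]), np.array([c["k1"],0,0,0,0.])
def ground(c,px,z=0.):
    k,d=K(c); px=np.asarray(px,float).reshape(-1,1,2)
    # slopes by fixed-point inversion (OpenCV)
    n=cv2.undistortPoints(px,k,d).reshape(-1,2)
    R=np.array(c["R"]); t=np.array(c["t"]); o=-R.T@t
    r=np.c_[n,np.ones(len(n))]@R
    return o+r*((z-o[2])/r[:,2])[:,None]
def proj(c,X):
    k,d=K(c); rv,_=cv2.Rodrigues(np.array(c["R"]))
    return cv2.projectPoints(np.asarray(X,float).reshape(-1,1,3),rv,np.array(c["t"],float),k,d)[0].reshape(-1,2)
def shot(n,save=None):
    c=vision.read_camera(n)
    if save: cv2.imwrite(save,c["image"][:,:,::-1])
    return c
E
python3 - <<'E'
from h import *
for n in("top","scene"):
    c=shot(n,f"pics/{n}0.png"); R=np.array(c["R"]);print(n,c["fx"],c["k1"],(-R.T@np.array(c["t"])).round(3),R[2].round(2))
print(sensors.get_obs())
E
```

```text
pics
top 438.12115979264286 -0.014490399576988767 [ 0.321 -0.044  0.96 ] [ 0.21 -0.   -0.98]
scene 497.0133529983331 -0.03655982928025648 [1.15  0.551 0.908] [-0.51 -0.47 -0.72]
{'time_s': 0.1, 'qpos': array([-76.14092203,  18.43423346,  -4.01748889,  83.16672372,
         1.29626962,  78.5425139 ,  -3.25895051]), 'joint_velocities': array([ 0.00540342, -0.15574329,  0.00863678, -0.06281367, -0.05303919,
       -0.15335369,  0.03397571]), 'effort': array([-2.57110596e-04, -4.92560220e+01, -4.05910397e-01, -3.13407576e+01,
       -6.41729962e-02,  3.92962026e-02,  5.62784601e-05]), 'tool_pos': array([0.14670997, 0.63273162, 0.22958814]), 'tool_rot': array([-1.79901841e+02,  6.12289059e-03,  1.66953656e+02]), 'force': array([-0.89841552, -0.65151723,  0.22448055]), 'wrist_torque': array([-0.03671821,  0.07181711,  0.0087474 ]), 'grasp_force': 0.0, 'grip_width': 0.08685392406799282}
```

View pics/top0.png

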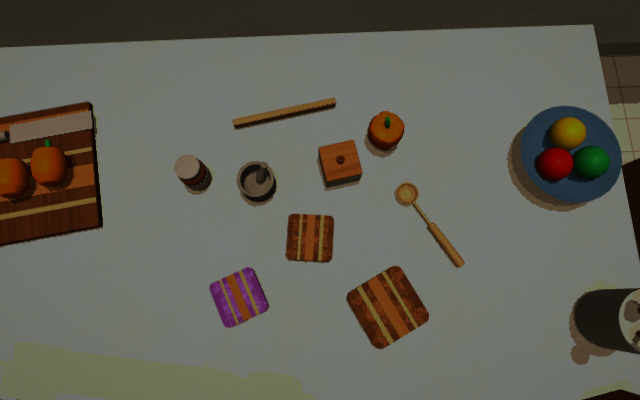

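View pics/scene0.png

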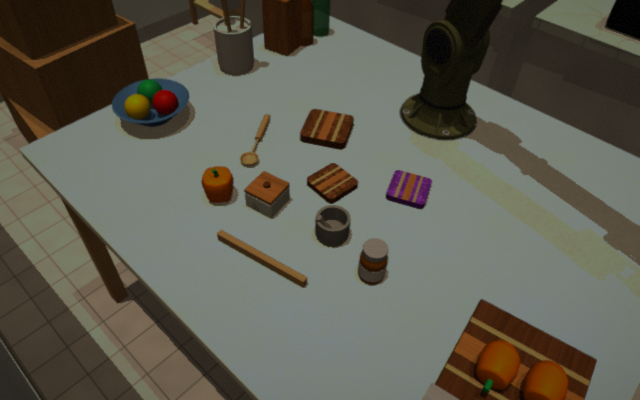

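The top view shows three stand look-alikes: small brown at (310,238), larger brown at (388,307) and purple at (239,297). I choose (310,238), which is brown and the smaller of the two. The mortar is at (257,181), the salt box at (340,163), the rail at (285,112), the spoon at (430,225), the pepper at (386,130) and the jar at (193,172).

```bash
cat >> h.py <<'E'
def sat(c,s=95):
    h=cv2.cvtColor(c["image"],cv2.COLOR_RGB2HSV)
    return ((h[...,1]>s)&(h[...,2]>25)).astype(np.uint8)*255
def blob(c,px,s=95,close=5):
    m=cv2.morphologyEx(sat(c,s),cv2.MORPH_CLOSE,np.ones((close,close)))
    cs,_=cv2.findContours(m,cv2.RETR_EXTERNAL,cv2.CHAIN_APPROX_NONE)
    cs=[k for k in cs if cv2.contourArea(k)>60]
    return max(cs,key=lambda k:cv2.pointPolygonTest(k,tuple(map(float,px)),True)).reshape(-1,2)
def rect(c,px,z,s=95,close=5):
    p=ground(c,blob(c,px,s,close),z)[:,:2]
    (x,y),(w,h),a=cv2.minAreaRect((p*1000).astype(np.float32)); return x,y,w,h,a
E
python3 - <<'E'
from h import *
t=shot("top");s=shot("scene")
for n,z,a,b in(("stand",.018,(310,238),(332,182)),("rail",.026,(285,112),(262,258)),("big",.018,(388,307),(328,128)),("lid",.06,(340,163),(268,188))):
    for c,p in((t,a),(s,b)):
        for S in (80,110): print(n,S,np.round(rect(c,p,z,S),1))
# overlay crop
im=t["image"][:,:,::-1].copy()
for p in((310,238),(285,112),(340,163)): cv2.drawContours(im,[blob(t,p).reshape(-1,1,2)],-1,(0,255,0),1)
A=cv2.resize(im[90:280,170:480],None,fx=2.5,fy=2.5,interpolation=cv2.INTER_NEAREST)
cv2.imwrite("pics/c1.png",cv2.convertScaleAbs(A,alpha=1.6))
im=s["image"][:,:,::-1].copy()
for p in((332,182),(262,258),(268,188)): cv2.drawContours(im,[blob(s,p).reshape(-1,1,2)],-1,(0,255,0),1)
A=cv2.resize(im[100:300,190:420],None,fx=3,fy=3,interpolation=cv2.INTER_NEAREST)
cv2.imwrite("pics/c2.png",cv2.convertScaleAbs(A,alpha=1.6))
E
```

```text
stand 80 [445.6 -28.  100.8 102.9  84.4]
stand 110 [445.4 -28.4  98.9 102.   84.3]
stand 80 [451.6 -25.5 108.2 109.8  84.5]
stand 110 [451.6 -25.4 108.1 108.5  84.5]
rail 80 [731.1  18.7  28.6 238.8  11. ]
rail 110 [731.8  18.7  25.3 237.4  10.7]
rail 80 [743.6  24.2  26.4 245.8  10.6]
rail 110 [743.4  23.3  24.8 244.   10.6]
big 80 [ 293.7 -184.3  133.3  136.3   27.5]
big 110 [ 294.  -184.8  132.9  135.    27.9]
big 80 [ 297.  -184.7  157.1  135.7   27.5]
big 110 [ 297.3 -184.2  155.5  134.3   28.1]
lid 80 [594.2 -97.5  98.2  87.4  10.8]
lid 110 [594.7 -97.7  96.8  86.6  10.8]
lid 80 [618.1 -82.9 109.7 110.5   9.4]
lid 110 [607.5 -97.7  83.4  82.6  11. ]
```

View pics/c1.png

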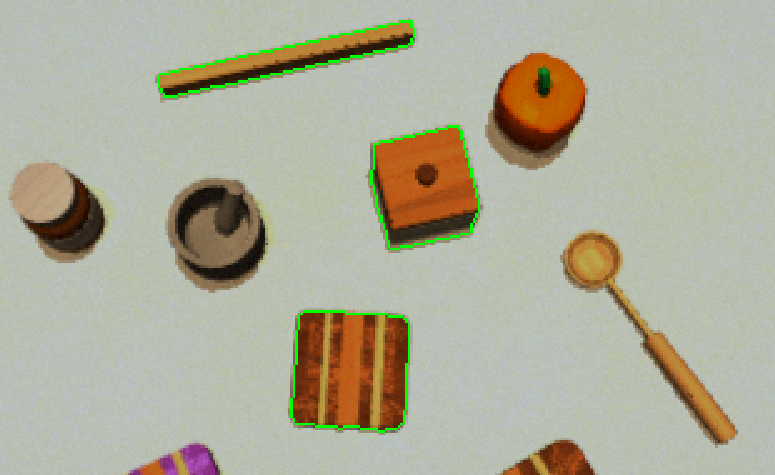

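View pics/c2.png

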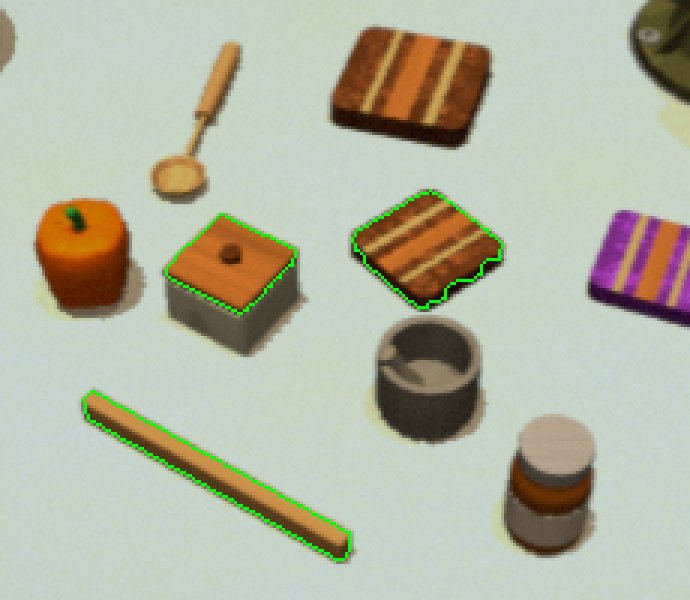

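The crops confirm it. The chosen stand measures about 100 mm and lies at crop-1 (350,370), with yaw about -5.6°. The larger brown one measures about 134 mm. The rail and salt box are turned about +10.8°. One more measurement will refine the gap and check heights.

```bash
cat >> h.py <<'E'
def bright(c,px,v,s=95,z=0.):
    h=cv2.cvtColor(c["image"],cv2.COLOR_RGB2HSV); m=((h[...,1]>s)&(h[...,2]>v)).astype(np.uint8)*255
    m=cv2.morphologyEx(m,cv2.MORPH_CLOSE,np.ones((3,3)))
    cs,_=cv2.findContours(m,cv2.RETR_EXTERNAL,cv2.CHAIN_APPROX_NONE)
    cs=[k for k in cs if cv2.contourArea(k)>40]
    k=max(cs,key=lambda k:cv2.pointPolygonTest(k,tuple(map(float,px)),True)).reshape(-1,2)
    p=ground(c,k,z)[:,:2]*1000
    return k,cv2.minAreaRect(p.astype(np.float32))
def tri(c1,p1,c2,p2):
    P=[];n=[]
    for c,p in((c1,p1),(c2,p2)):
        k,d=K(c);n.append(cv2.undistortPoints(np.array(p,float).reshape(1,1,2),k,d).reshape(2,1));P.append(np.c_[np.array(c["R"]),np.array(c["t"])])
    X=cv2.triangulatePoints(P[0],P[1],n[0],n[1]);return (X[:3]/X[3]).ravel()
def go(x,y,z,yaw,tilt=0.,o=None):
    """shift (mm) and rotvec (rad) in tool axes to reach TCP x,y,z (mm), tool down with x-axis at yaw, leaned by tilt deg about tool y"""
    from scipy.spatial.transform import Rotation as Q
    o=o or sensors.get_obs(); r0=Q.from_euler("xyz",o["tool_rot"],degrees=True)
    r1=Q.from_euler("xyz",[180,0,yaw],degrees=True)*Q.from_euler("y",tilt,degrees=True)
    d=r0.inv().apply(np.array([x,y,z])-o["tool_pos"]*1000); return d.round(1),(r0.inv()*r1).as_rotvec().round(3)
E
python3 - <<'E'
from h import *
t=shot("top");s=shot("scene")
def f(r): return np.round([*r[0],*r[1],r[2]],1)
def cen(k): return cv2.minAreaRect(k.astype(np.float32))[0]
for n,z,a,b,vs in(("lid",.06,(345,158),(268,188),(70,100,130)),("rail",.026,(285,109),(262,254),(70,100,130)),("stand",.018,(310,238),(332,182),(40,60))):
    for v in vs:
        ka,ra=bright(t,a,v,z=z);kb,rb=bright(s,b,v,z=z);print(n,v,f(ra),f(rb),"tri",(tri(t,cen(ka),s,cen(kb))*1000).round(1))
h=cv2.cvtColor(t["image"],cv2.COLOR_RGB2HSV)
print("rail col V",h[100:125,285,2],"stand",ground(t,[(287,215),(333,215)],.018).round(3).tolist())
print("rail near edge z0",(cv2.boxPoints(cv2.minAreaRect((ground(t,blob(t,(285,112)),0.)[:,:2]*1000).astype(np.float32)))).round(1).tolist())
print("pepper",ground(t,[(386,130)],.05),"jar",ground(t,[(188,166)],.095),"mortar",ground(t,[(257,178)],.062))
# mortar, jar by dark/sat
for wp in((430,300,230,60),(470,150,230,40),(480,0,230,15)): print(wp,go(*wp))
E
```

```text
lid 70 [601.5 -96.2  83.4  87.4  11.2] [ 605.7 -100.4   79.3   79.8    9.9] tri [604.  -98.6  59. ]
lid 100 [ 605.3 -100.1   76.9   77.1   10.8] [ 604.9 -101.8   77.1   77.8   10.8] tri [ 605.4 -100.7   60.4]Traceback (most recent call last):
  File "<stdin>", line 7, in <module>
  File "h.py", line 34, in bright
    k=max(cs,key=lambda k:cv2.pointPolygonTest(k,tuple(map(float,px)),True)).reshape(-1,2)
      ~~~^^^^^^^^^^^^^^^^^^^^^^^^^^^^^^^^^^^^^^^^^^^^^^^^^^^^^^^^^^^^^^^^^^^
ValueError: max() iterable argument is empty
```

```bash
python3 - <<'E'
from h import *
t=shot("top");s=shot("scene")
def f(r): return np.round([*r[0],*r[1],r[2]],1)
def cen(k): return cv2.minAreaRect(k.astype(np.float32))[0]
for n,z,a,b,vs in(("rail",.026,(285,109),(262,254),(70,100,115)),("stand",.018,(310,238),(332,182),(40,))):
    for v in vs:
      try:
        ka,ra=bright(t,a,v,z=z);kb,rb=bright(s,b,v,z=z);print(n,v,f(ra),f(rb),"tri",(tri(t,cen(ka),s,cen(kb))*1000).round(1))
      except ValueError: print(n,v,"none")
print("rail box z0",(cv2.boxPoints(cv2.minAreaRect((ground(t,blob(t,(285,112)),0.)[:,:2]*1000).astype(np.float32)))).round(1).tolist())
print("pepper",ground(t,[(386,130)],.05).round(3),"jar",ground(t,[(188,166)],.095).round(3),"mortar",ground(t,[(257,178)],.062).round(3))
for wp in((430,300,230,60),(470,150,230,40),(480,0,230,15)): print(wp,go(*wp))
E
```

```text
rail 70 [737.3  19.7  15.2 238.4  10.7] [739.2  19.4  15.4 238.1  10.6] tri [737.7  21.2  23.5]
rail 100 [738.   20.1  13.8 237.9  11. ] [738.4  19.   13.9 237.5  10.8] tri [737.7  21.7  25. ]
rail 115 [738.   19.8  11.1 233.9  10.7] [738.1  18.   12.9 235.7  10.7] tri [737.4  21.2  25.4]
stand 40 [445.4 -28.5  99.4 102.4  84.3] [447.2 -29.3  99.6 100.9  84.3] tri [445.8 -29.4  15.7]
rail box z0 [[707.4000244140625, 138.3000030517578], [753.2000122070312, -102.4000015258789], [779.5, -97.4000015258789], [733.5999755859375, 143.3000030517578]]
pepper [[ 0.672 -0.205  0.05 ]] jar [[0.593 0.216 0.095]] mortar [[0.571 0.078 0.062]]
(430, 300, 230, 60) (array([-351.1, -260.6,    0.5]), array([-0.   ,  0.   ,  1.867]))
(470, 150, 230, 40) (array([-423.9, -397.7,    0.5]), array([-0.   ,  0.   ,  2.216]))
(480, 0, 230, 15) (array([-4.675e+02, -5.416e+02,  5.000e-01]), array([0.   , 0.   , 2.652]))
```

Request:
{"op": "drive_tool", "data": {"moves": [{"x": -35,"y": -26,"rz": 0.187,"fingers": 0.08},{"x": -70,"y": -52,"rz": 0.374,"fingers": 0.08},{"x": -105,"y": -78,"rz": 0.56,"fingers": 0.08},{"x": -140,"y": -104,"rz": 0.747,"fingers": 0.08},{"x": -176,"y": -130,"rz": 0.934,"fingers": 0.08},{"x": -211,"y": -156,"rz": 1.12,"fingers": 0.08},{"x": -246,"y": -182,"rz": 1.307,"fingers": 0.08},{"x": -281,"y": -208,"rz": 1.494,"fingers": 0.08},{"x": -316,"y": -234,"rz": 1.68,"fingers": 0.08},{"x": -351,"y": -261,"rz": 1.867,"fingers": 0.08},{"x": -375,"y": -306,"rz": 2.04,"fingers": 0.08},{"x": -400,"y": -352,"rz": 2.216,"fingers": 0.08},{"x": -424,"y": -398,"rz": 2.39,"fingers": 0.08},{"x": -440,"y": -446,"rz": 2.56,"fingers": 0.08},{"x": -454,"y": -494,"rz": 2.72,"fingers": 0.08},{"x": -467,"y": -542,"rz": 2.727,"fingers": 0.08},{"x": -467,"y": -542,"rz": 2.727,"fingers": 0.08}]}}

```text
invalid input at $.moves[0]: expected keys x, y, z, rx, ry, rz, fingers
```

Request:
{"op": "drive_tool", "data": {"moves": [{"x": -35,"y": -26,"z": 0,"rx": 0,"ry": 0,"rz": 0.187,"fingers": 0.08},{"x": -70,"y": -52,"z": 0,"rx": 0,"ry": 0,"rz": 0.374,"fingers": 0.08},{"x": -105,"y": -78,"z": 0,"rx": 0,"ry": 0,"rz": 0.56,"fingers": 0.08},{"x": -140,"y": -104,"z": 0,"rx": 0,"ry": 0,"rz": 0.747,"fingers": 0.08},{"x": -176,"y": -130,"z": 0,"rx": 0,"ry": 0,"rz": 0.934,"fingers": 0.08},{"x": -211,"y": -156,"z": 0,"rx": 0,"ry": 0,"rz": 1.12,"fingers": 0.08},{"x": -246,"y": -182,"z": 0,"rx": 0,"ry": 0,"rz": 1.307,"fingers": 0.08},{"x": -281,"y": -208,"z": 0,"rx": 0,"ry": 0,"rz": 1.494,"fingers": 0.08},{"x": -316,"y": -234,"z": 0,"rx": 0,"ry": 0,"rz": 1.68,"fingers": 0.08},{"x": -351,"y": -261,"z": 0,"rx": 0,"ry": 0,"rz": 1.867,"fingers": 0.08},{"x": -375,"y": -306,"z": 0,"rx": 0,"ry": 0,"rz": 2.04,"fingers": 0.08},{"x": -400,"y": -352,"z": 0,"rx": 0,"ry": 0,"rz": 2.216,"fingers": 0.08},{"x": -424,"y": -398,"z": 0,"rx": 0,"ry": 0,"rz": 2.39,"fingers": 0.08},{"x": -440,"y": -446,"z": 0,"rx": 0,"ry": 0,"rz": 2.56,"fingers": 0.08},{"x": -454,"y": -494,"z": 0,"rx": 0,"ry": 0,"rz": 2.72,"fingers": 0.08},{"x": -467,"y": -542,"z": 0,"rx": 0,"ry": 0,"rz": 2.727,"fingers": 0.08},{"x": -467,"y": -542,"z": 0,"rx": 0,"ry": 0,"rz": 2.727,"fingers": 0.08}]}}

```text
time_s: 2.52
tool_pos: [0.4794, -0.0049, 0.2311]
tool_rot: [180.0, -0.1, 10.2]
force: [-0.6, 0.3, 0.1]
grip_width: 0.04
grasp_force: 0.0
```

```bash
cat >> h.py <<'E'
G=np.array([587.9,-8.7]); U=np.array([.9826,.1857]); V=np.array([-.1857,.9826])
def W(a,b): return G+a*U+b*V
def GF(p): d=np.asarray(p)[:2]-G; return np.round([d@U,d@V],1)
def gg(a,b,z,tilt=0,yaw=10.7): return go(*W(a,b),z,yaw,tilt)
E
python3 - <<'E'
from h import *
print(gg(-228,4,110,-25))
E
```

```text
(array([-122.1,   20.8,  121. ]), array([-0.002, -0.437, -0.008]))
```

Request:
{"op": "drive_tool", "data": {"moves": [{"x": -30,"y": 5,"z": 30,"rx": 0,"ry": -0.11,"rz": -0.008,"fingers": 0.08},{"x": -60,"y": 10,"z": 60,"rx": 0,"ry": -0.22,"rz": -0.008,"fingers": 0.08},{"x": -90,"y": 15,"z": 90,"rx": 0,"ry": -0.33,"rz": -0.008,"fingers": 0.08},{"x": -122,"y": 21,"z": 121,"rx": 0,"ry": -0.437,"rz": -0.008,"fingers": 0.08},{"x": -122,"y": 21,"z": 121,"rx": 0,"ry": -0.437,"rz": -0.008,"fingers": 0.08},{"x": -122,"y": 21,"z": 121,"rx": 0,"ry": -0.437,"rz": -0.008,"fingers": 0.08}]}}

```text
time_s: 3.28
tool_pos: [0.3649, -0.0428, 0.1104]
tool_rot: [-179.9, 24.8, 11.2]
force: [0.7, -0.2, 1.0]
grip_width: 0.0399
grasp_force: 0.0
```

```bash
python3 - <<'E'
from h import *
o=sensors.get_obs();print(GF(o["tool_pos"]*1000),o["tool_pos"],o["tool_rot"],o["qpos"].round(1))
print(gg(-228,4,60,-25),gg(-228,4,16,-25))
E
```

```text
[-225.4    7.9] [ 0.36492512 -0.04278456  0.11041994] [-179.89027621   24.83393841   11.24699901] [-37.1  11.1  39.2 113.6  -1.2  81.9 -75.3]
(array([18.8,  4. , 46.8]), array([ 0.002, -0.003,  0.009])) (array([37.3,  4.1, 86.8]), array([ 0.002, -0.003,  0.009]))
```

Request:
{"op": "drive_tool", "data": {"moves": [{"x": 10,"y": 4,"z": 24,"rx": 0,"ry": 0,"rz": 0.009,"fingers": 0.08},{"x": 19,"y": 4,"z": 47,"rx": 0,"ry": 0,"rz": 0.009,"fingers": 0.08},{"x": 28,"y": 4,"z": 67,"rx": 0,"ry": 0,"rz": 0.009,"fingers": 0.08},{"x": 37,"y": 4,"z": 86,"rx": 0,"ry": 0,"rz": 0.009,"fingers": 0.08},{"x": 37,"y": 4,"z": 86,"rx": 0,"ry": 0,"rz": 0.009,"fingers": 0.08},{"x": 37,"y": 4,"z": 86,"rx": 0,"ry": 0,"rz": 0.009,"fingers": 0.08}]}}

```text
time_s: 4.03
tool_pos: [0.363, -0.0474, 0.0173]
tool_rot: [179.9, 24.8, 10.7]
force: [0.4, 0.2, -0.7]
grip_width: 0.0397
grasp_force: 0.0
```

```bash
python3 - <<'E'
from h import *
o=sensors.get_obs();print(GF(o["tool_pos"]*1000),o["tool_pos"],o["tool_rot"],o["qpos"].round(1))
for a in(-215,-200,-188): print(gg(a,4,16,-25))
c=shot("top","pics/t2.png")
E
```

```text
[-228.2    3.7] [ 0.36299489 -0.04740381  0.01729361] [179.88982207  24.83082081  10.66697954] [-34.3  20.3  37.8 117.3  -6.3  70.8 -71.6]
(array([12.5, -0.3, -4.4]), array([ 0.002, -0.003, -0.001]))
(array([ 26.1,  -0.3, -10.7]), array([ 0.002, -0.003, -0.001]))
(array([ 37. ,  -0.3, -15.7]), array([ 0.002, -0.003, -0.001]))
```

View pics/t2.png

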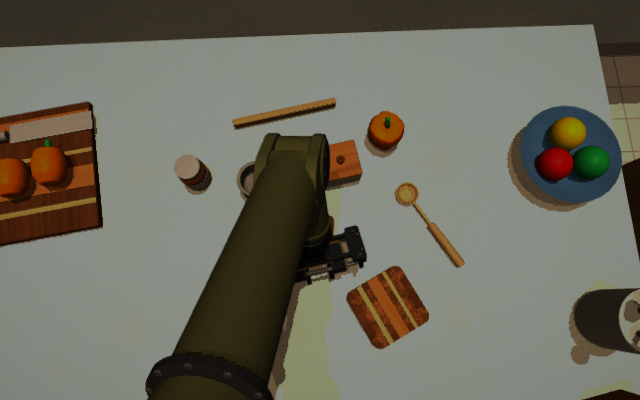

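The arm hides the stand in the top view; the tool is behind it at about (330,255). I'll push gently now, so the right finger squares the stand.

Request:
{"op": "drive_tool", "data": {"moves": [{"x": 5,"y": 0,"z": -1.5,"rx": 0,"ry": 0,"rz": 0,"fingers": 0.08},{"x": 10,"y": 0,"z": -3.5,"rx": 0,"ry": 0,"rz": 0,"fingers": 0.08},{"x": 14,"y": 0,"z": -5.3,"rx": 0,"ry": 0,"rz": 0,"fingers": 0.08},{"x": 17,"y": 0,"z": -6.6,"rx": 0,"ry": 0,"rz": 0,"fingers": 0.08},{"x": 20,"y": 0,"z": -8,"rx": 0,"ry": 0,"rz": 0,"fingers": 0.08},{"x": 23,"y": 0,"z": -9.4,"rx": 0,"ry": 0,"rz": 0,"fingers": 0.08},{"x": 26,"y": 0,"z": -10.8,"rx": 0,"ry": 0,"rz": 0,"fingers": 0.08},{"x": 29,"y": 0,"z": -12.2,"rx": 0,"ry": 0,"rz": 0,"fingers": 0.08},{"x": 32,"y": 0,"z": -13.5,"rx": 0,"ry": 0,"rz": 0,"fingers": 0.08},{"x": 35,"y": 0,"z": -14.9,"rx": 0,"ry": 0,"rz": 0,"fingers": 0.08},{"x": 37,"y": 0,"z": -15.8,"rx": 0,"ry": 0,"rz": 0,"fingers": 0.08},{"x": 37,"y": 0,"z": -15.8,"rx": 0,"ry": 0,"rz": 0,"fingers": 0.08}]}}

```text
time_s: 5.58
tool_pos: [0.4011, -0.0403, 0.0146]
tool_rot: [179.9, 25.0, 10.6]
force: [0.2, -0.4, -0.3]
grip_width: 0.04
grasp_force: 0.4
```

```bash
cat >> h.py <<'E'
def stand(px):
    c=shot("scene"); k,r=bright(c,px,40,z=.018)
    a=r[2]
    while a>45+10.7: a-=90
    while a<10.7-45: a+=90
    print("stand gap-frame",GF(r[0]),"size",np.round(r[1],1),"rel yaw",round(a-10.7,1)); return c,k
E
python3 - <<'E'
from h import *
o=sensors.get_obs();print(GF(o["tool_pos"]*1000),o["tool_pos"],o["tool_rot"],o["force"].round(1))
c,k=stand(proj(shot("scene"),[.46,-.027,.018])[0])
im=c["image"][:,:,::-1].copy();cv2.drawContours(im,[k.reshape(-1,1,2)],-1,(0,255,0),1)
cv2.imwrite("pics/s3.png",cv2.convertScaleAbs(cv2.resize(im[90:270,200:440],None,fx=3,fy=3),alpha=1.6))
E
```

```text
[-189.4    3.6] [ 0.40113656 -0.04032284  0.01459908] [179.8651166   25.01227343  10.63195008] [ 0.2 -0.4 -0.3]
stand gap-frame [-119.    11.9] size [90.4 17.1] rel yaw -8.2
```

View pics/s3.png

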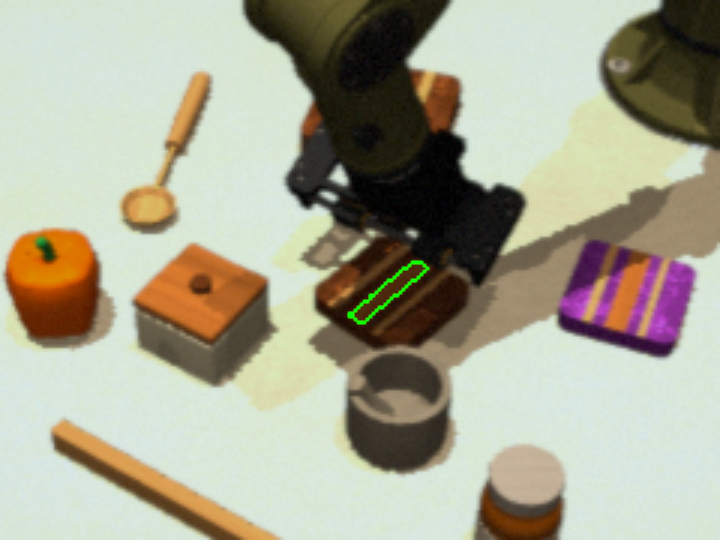

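The crop shows the stand in shadow at about (390,290), with the middle stripe outlined. It sits about 12 mm to the mortar side and still about 8° off. I'll back off, then push it from the mortar side with both fingers to square and centre it.

```bash
python3 - <<'E'
from h import *
for a in((-212,4,16,-25),(-206,8,60,-25),(-180,20,110,-18),(-140,50,130,0)): print(a,gg(*a))
E
```

```text
(-212, 4, 16, -25) (array([-21. ,  -0.4,   8.3]), array([ 0.002,  0.   , -0.001]))
(-206, 8, 60, -25) (array([-34.2,  -4.3, -34.1]), array([ 0.002,  0.   , -0.001]))
(-180, 20, 110, -18) (array([-31.7, -16.2, -90.5]), array([ 0.002,  0.122, -0.001]))
(-140, 50, 130, 0) (array([  -4. ,  -46.2, -125.6]), array([ 0.002,  0.436, -0.001]))
```

Request:
{"op": "drive_tool", "data": {"moves": [{"x": -10,"y": 0,"z": 4,"rx": 0,"ry": 0,"rz": 0,"fingers": 0.08},{"x": -21,"y": 0,"z": 8,"rx": 0,"ry": 0,"rz": 0,"fingers": 0.08},{"x": -34,"y": -4,"z": -34,"rx": 0,"ry": 0,"rz": 0,"fingers": 0.08},{"x": -32,"y": -16,"z": -90,"rx": 0,"ry": 0.12,"rz": 0,"fingers": 0.08},{"x": -18,"y": -30,"z": -110,"rx": 0,"ry": 0.28,"rz": 0,"fingers": 0.08},{"x": -4,"y": -46,"z": -126,"rx": 0,"ry": 0.436,"rz": 0,"fingers": 0.08},{"x": -4,"y": -46,"z": -126,"rx": 0,"ry": 0.436,"rz": 0,"fingers": 0.08}]}}

```text
time_s: 6.55
tool_pos: [0.4397, 0.0155, 0.1313]
tool_rot: [-179.9, -0.1, 10.8]
force: [0.3, -0.0, -0.0]
grip_width: 0.0402
grasp_force: 0.0
```

```bash
python3 - <<'E'
from h import *
o=sensors.get_obs();print(GF(o["tool_pos"]*1000),o["tool_pos"],o["tool_rot"],o["qpos"].round(1))
for a in((-126,88,80,0,100.7),(-126,88,14,0,100.7)): print(a,gg(*a))
E
```

```text
[-141.1   51.3] [0.4397089  0.01546613 0.13132165] [-1.79883206e+02 -8.72496765e-02  1.08317539e+01] [-43.6  -5.1  37.1 119.9   3.3  64.2 -87.3]
(-126, 88, 80, 0, 100.7) (array([ 15.1, -36.6,  51.4]), array([-0.   , -0.003, -1.568]))
(-126, 88, 14, 0, 100.7) (array([ 15. , -36.5, 117.4]), array([-0.   , -0.003, -1.568]))
```

Request:
{"op": "drive_tool", "data": {"moves": [{"x": 3,"y": -8,"z": 3,"rx": 0,"ry": 0,"rz": -0.18,"fingers": 0.08},{"x": 6,"y": -16,"z": 6,"rx": 0,"ry": 0,"rz": -0.36,"fingers": 0.08},{"x": 9,"y": -24,"z": 9,"rx": 0,"ry": 0,"rz": -0.54,"fingers": 0.08},{"x": 12,"y": -30,"z": 12,"rx": 0,"ry": 0,"rz": -0.72,"fingers": 0.08},{"x": 15,"y": -37,"z": 15,"rx": 0,"ry": 0,"rz": -0.9,"fingers": 0.08},{"x": 15,"y": -37,"z": 20,"rx": 0,"ry": 0,"rz": -1.08,"fingers": 0.08},{"x": 15,"y": -37,"z": 30,"rx": 0,"ry": 0,"rz": -1.26,"fingers": 0.08},{"x": 15,"y": -37,"z": 40,"rx": 0,"ry": 0,"rz": -1.42,"fingers": 0.08},{"x": 15,"y": -37,"z": 51,"rx": 0,"ry": 0,"rz": -1.568,"fingers": 0.08},{"x": 15,"y": -37,"z": 51,"rx": 0,"ry": 0,"rz": -1.568,"fingers": 0.08},{"x": 15,"y": -37,"z": 51,"rx": 0,"ry": 0,"rz": -1.568,"fingers": 0.08}]}}

```text
time_s: 7.92
tool_pos: [0.4488, 0.0526, 0.079]
tool_rot: [-179.8, 0.2, 100.3]
force: [-0.6, -0.2, 0.0]
grip_width: 0.0399
grasp_force: 0.0
```

```bash
python3 - <<'E'
from h import *
o=sensors.get_obs();print(GF(o["tool_pos"]*1000),o["tool_pos"],o["tool_rot"],o["qpos"].round(1))
for a in((-126,88,14,0,100.7),(-126,59.5,14,0,100.7)): print(a,gg(*a))
t=shot("top");im=cv2.convertScaleAbs(t["image"][:,:,::-1],alpha=1.6)
s=cv2.convertScaleAbs(shot("scene")["image"][:,:,::-1],alpha=1.6)
cv2.imwrite("pics/b4.png",np.hstack([cv2.resize(x,None,fx=2,fy=2) for x in(im[90:290,200:400],s[90:290,240:440])]))
E
```

```text
[-125.3   86.1] [0.44883763 0.05262488 0.0790221 ] [-1.79844844e+02  1.75379109e-01  1.00348706e+02] [-47.6   1.8  38.3 121.4  -1.1  57.4   1.6]
(-126, 88, 14, 0, 100.7) (array([ 2.1, -0.6, 65. ]), array([-0.003,  0.003, -0.006]))
(-126, 59.5, 14, 0, 100.7) (array([-26.4,  -0.4,  65.1]), array([-0.003,  0.003, -0.006]))
```

View pics/b4.png

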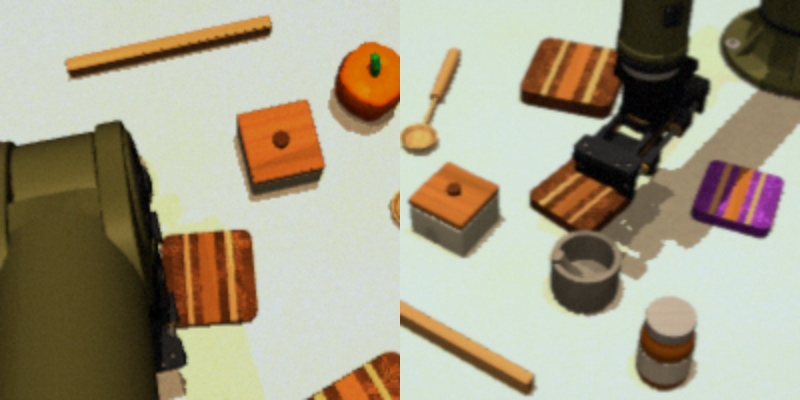

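The left half (top view) shows the stand at crop (208,277), turned about 8° from the rail and about 15 mm to the mortar side. The fingers are just left of it, so the side push is set up correctly.

Request:
{"op": "drive_tool", "data": {"moves": [{"x": 2,"y": -3,"z": 22,"rx": 0,"ry": 0,"rz": -0.006,"fingers": 0.08},{"x": 2,"y": -4,"z": 44,"rx": 0,"ry": 0,"rz": -0.006,"fingers": 0.08},{"x": 2,"y": -4,"z": 65,"rx": 0,"ry": 0,"rz": -0.006,"fingers": 0.08},{"x": 2,"y": -4,"z": 65,"rx": 0,"ry": 0,"rz": -0.006,"fingers": 0.08},{"x": -2,"y": -4,"z": 65,"rx": 0,"ry": 0,"rz": -0.006,"fingers": 0.08},{"x": -5,"y": -4,"z": 65,"rx": 0,"ry": 0,"rz": -0.006,"fingers": 0.08},{"x": -8,"y": -4,"z": 65,"rx": 0,"ry": 0,"rz": -0.006,"fingers": 0.08},{"x": -11,"y": -4,"z": 65,"rx": 0,"ry": 0,"rz": -0.006,"fingers": 0.08},{"x": -14,"y": -4,"z": 65,"rx": 0,"ry": 0,"rz": -0.006,"fingers": 0.08},{"x": -17,"y": -4,"z": 65,"rx": 0,"ry": 0,"rz": -0.006,"fingers": 0.08},{"x": -20,"y": -4,"z": 65,"rx": 0,"ry": 0,"rz": -0.006,"fingers": 0.08},{"x": -22,"y": -4,"z": 65,"rx": 0,"ry": 0,"rz": -0.006,"fingers": 0.08},{"x": -24,"y": -4,"z": 65,"rx": 0,"ry": 0,"rz": -0.006,"fingers": 0.08},{"x": -25,"y": -4,"z": 65,"rx": 0,"ry": 0,"rz": -0.006,"fingers": 0.08},{"x": -25,"y": -4,"z": 65,"rx": 0,"ry": 0,"rz": -0.006,"fingers": 0.08}]}}

```text
time_s: 9.9
tool_pos: [0.4496, 0.0277, 0.0143]
tool_rot: [-180.0, 0.1, 100.9]
force: [-0.5, 0.7, -0.7]
grip_width: 0.04
grasp_force: 0.2
```

```bash
python3 - <<'E'
from h import *
o=sensors.get_obs();print(GF(o["tool_pos"]*1000),o["tool_pos"],o["tool_rot"],o["force"].round(1))
a=(-122,59.5,14,0,100.7);print(gg(*a))
E
```

```text
[-129.1   61.4] [0.44962961 0.0276631  0.01434928] [-1.79953828e+02  1.31165099e-01  1.00861793e+02] [-0.5  0.7 -0.7]
(array([-1.9,  7.1,  0.3]), array([-0.001,  0.002,  0.003]))
```

Request:
{"op": "drive_tool", "data": {"moves": [{"x": 8,"y": 0,"z": 0,"rx": 0,"ry": 0,"rz": 0.003,"fingers": 0.08},{"x": 8,"y": 9,"z": 0,"rx": 0,"ry": 0,"rz": 0.003,"fingers": 0.08},{"x": 8,"y": 9,"z": 0,"rx": 0,"ry": 0,"rz": 0.003,"fingers": 0.08},{"x": 4,"y": 9,"z": 0,"rx": 0,"ry": 0,"rz": 0.003,"fingers": 0.08},{"x": 2,"y": 9,"z": 0,"rx": 0,"ry": 0,"rz": 0.003,"fingers": 0.08},{"x": 0,"y": 9,"z": 0,"rx": 0,"ry": 0,"rz": 0.003,"fingers": 0.08},{"x": -1,"y": 9,"z": 0,"rx": 0,"ry": 0,"rz": 0.003,"fingers": 0.08},{"x": -2,"y": 9,"z": 0,"rx": 0,"ry": 0,"rz": 0.003,"fingers": 0.08},{"x": -2,"y": 9,"z": 0,"rx": 0,"ry": 0,"rz": 0.003,"fingers": 0.08}]}}

```text
time_s: 11.02
tool_pos: [0.4586, 0.0276, 0.0143]
tool_rot: [-179.9, 0.1, 100.7]
force: [0.2, -0.1, -0.2]
grip_width: 0.0399
grasp_force: 0.3
```

```bash
python3 - <<'E'
from h import *
o=sensors.get_obs();print(GF(o["tool_pos"]*1000),o["tool_pos"],o["tool_rot"],o["force"].round(1))
for a in((-122,75,14,0,100.7),(-140,110,130,0,100.7)):print(gg(*a))
E
```

```text
[-120.3   59.6] [0.45863301 0.02756698 0.0143047 ] [-1.79932892e+02  1.13842356e-01  1.00693802e+02] [ 0.2 -0.1 -0.2]
(array([15.4, -1.7,  0.3]), array([-0.001,  0.002, -0.   ]))
(array([  50.1,  -19.9, -115.8]), array([-0.001,  0.002, -0.   ]))
```

Request:
{"op": "drive_tool", "data": {"moves": [{"x": 8,"y": 0,"z": 0,"rx": 0,"ry": 0,"rz": 0,"fingers": 0.08},{"x": 20,"y": -2,"z": 0,"rx": 0,"ry": 0,"rz": 0,"fingers": 0.08},{"x": 50,"y": -10,"z": -50,"rx": 0,"ry": 0,"rz": 0,"fingers": 0.08},{"x": 90,"y": -20,"z": -95,"rx": 0,"ry": 0,"rz": 0,"fingers": 0.08},{"x": 130,"y": -20,"z": -120,"rx": 0,"ry": 0,"rz": 0,"fingers": 0.08},{"x": 130,"y": -20,"z": -120,"rx": 0,"ry": 0,"rz": 0,"fingers": 0.08}]}}

```text
time_s: 11.78
tool_pos: [0.4153, 0.1565, 0.1364]
tool_rot: [179.8, -0.0, 101.1]
force: [0.2, -0.4, -1.4]
grip_width: 0.0399
grasp_force: 0.0
```

```bash
python3 - <<'E'
from h import *
o=sensors.get_obs();print(GF(o["tool_pos"]*1000),o["tool_rot"],o["qpos"].round(1))
t=shot("top");s=shot("scene");X=[*(W(-120,0)/1000),.018]
for c in(t,s):
    for v in(30,45,60):
        try: k,r=bright(c,proj(c,X)[0],v,z=.018);print(v,GF(r[0]),np.round(r[1],1),round((r[2]-10.7+45)%90-45,1))
        except ValueError: print("none")
im=cv2.convertScaleAbs(t["image"][:,:,::-1],alpha=1.6);s=cv2.convertScaleAbs(s["image"][:,:,::-1],alpha=1.6)
cv2.imwrite("pics/b5.png",np.hstack([cv2.resize(x,None,fx=2,fy=2) for x in(im[90:290,200:400],s[90:290,240:440])]))
E
```

```text
[-139.   194.3] [ 1.79787303e+02 -4.94973559e-02  1.01092278e+02] [-57.4  -4.6  32.4 119.1   2.7  64.6 -15.2]
30 [-116.3   -0.3] [102.5 100.2] -0.9
45 [-116.3   -0.3] [102.5 100.2] -0.9
60 [-116.3   -0.3] [102.5 100.2] -0.9
30 [-110.3    1.9] [109.8 103.8] -1.1
45 [-113.4   -0.5] [104.2  98.4] -1.5
60 [-114.8   -1.4] [101.4  96.6] -1.5
```

View pics/b5.png

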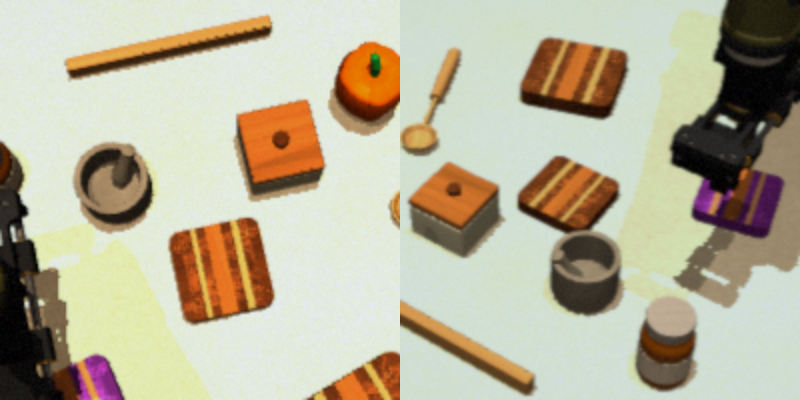

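The stand is now at gap-frame (-116, 0) mm, about -1° from square; left-half crop (221,270). Next is the push from behind.

```bash
python3 - <<'E'
from h import *
for a in((-165,100,90,-4,56),(-192,0,70,-8),):print(gg(*a))
E
```

```text
(array([-90.2, -24.8,  44.2]), array([ 0.027, -0.064,  0.781]))
(array([-190.1,  -51.9,   64.5]), array([ 0.111, -0.107,  1.569]))
```

Request:
{"op": "drive_tool", "data": {"moves": [{"x": -18,"y": -5,"z": 9,"rx": 0.005,"ry": -0.013,"rz": 0.156,"fingers": 0.08},{"x": -36,"y": -10,"z": 18,"rx": 0.01,"ry": -0.026,"rz": 0.312,"fingers": 0.08},{"x": -54,"y": -15,"z": 27,"rx": 0.015,"ry": -0.039,"rz": 0.468,"fingers": 0.08},{"x": -72,"y": -20,"z": 36,"rx": 0.02,"ry": -0.052,"rz": 0.624,"fingers": 0.08},{"x": -90,"y": -25,"z": 44,"rx": 0.027,"ry": -0.064,"rz": 0.781,"fingers": 0.08},{"x": -110,"y": -30,"z": 48,"rx": 0.044,"ry": -0.073,"rz": 0.94,"fingers": 0.08},{"x": -130,"y": -36,"z": 52,"rx": 0.061,"ry": -0.081,"rz": 1.1,"fingers": 0.08},{"x": -150,"y": -41,"z": 56,"rx": 0.078,"ry": -0.09,"rz": 1.26,"fingers": 0.08},{"x": -170,"y": -47,"z": 60,"rx": 0.095,"ry": -0.099,"rz": 1.41,"fingers": 0.08},{"x": -190,"y": -52,"z": 64,"rx": 0.111,"ry": -0.107,"rz": 1.569,"fingers": 0.08},{"x": -190,"y": -52,"z": 64,"rx": 0.111,"ry": -0.107,"rz": 1.569,"fingers": 0.08},{"x": -190,"y": -52,"z": 64,"rx": 0.111,"ry": -0.107,"rz": 1.569,"fingers": 0.08}]}}

```text
time_s: 13.38
tool_pos: [0.3986, -0.0446, 0.0701]
tool_rot: [-180.0, 8.1, 10.7]
force: [0.3, -0.5, -0.4]
grip_width: 0.0404
grasp_force: 0.0
```

```bash
python3 - <<'E'
from h import *
o=sensors.get_obs();print(GF(o["tool_pos"]*1000),o["tool_pos"],o["tool_rot"],o["qpos"].round(1))
for a in((-192,0,17,-8),(-60,0,17,-8)):print(gg(*a))
E
```

```text
[-192.7   -0.2] [ 0.39858385 -0.04463833  0.0700788 ] [-179.96526386    8.0670897    10.69423047] [-41.8   2.6  44.2 122.5  -0.   63.4 -76.7]
(array([ 8.1, -0.1, 52.5]), array([-0.001,  0.001, -0.   ]))
(array([138.8,  -0.2,  33.9]), array([-0.001,  0.001, -0.   ]))
```

Request:
{"op": "drive_tool", "data": {"moves": [{"x": 3,"y": 0,"z": 20,"rx": 0,"ry": 0,"rz": 0,"fingers": 0.08},{"x": 6,"y": 0,"z": 40,"rx": 0,"ry": 0,"rz": 0,"fingers": 0.08},{"x": 8,"y": 0,"z": 52.5,"rx": 0,"ry": 0,"rz": 0,"fingers": 0.08},{"x": 8,"y": 0,"z": 52.5,"rx": 0,"ry": 0,"rz": 0,"fingers": 0.08},{"x": 14,"y": 0,"z": 51.5,"rx": 0,"ry": 0,"rz": 0,"fingers": 0.08},{"x": 18,"y": 0,"z": 51,"rx": 0,"ry": 0,"rz": 0,"fingers": 0.08},{"x": 22,"y": 0,"z": 50.5,"rx": 0,"ry": 0,"rz": 0,"fingers": 0.08},{"x": 26,"y": 0,"z": 50,"rx": 0,"ry": 0,"rz": 0,"fingers": 0.08},{"x": 30,"y": 0,"z": 49.4,"rx": 0,"ry": 0,"rz": 0,"fingers": 0.08},{"x": 34,"y": 0,"z": 48.8,"rx": 0,"ry": 0,"rz": 0,"fingers": 0.08},{"x": 38,"y": 0,"z": 48.3,"rx": 0,"ry": 0,"rz": 0,"fingers": 0.08},{"x": 42,"y": 0,"z": 47.7,"rx": 0,"ry": 0,"rz": 0,"fingers": 0.08},{"x": 46,"y": 0,"z": 47.2,"rx": 0,"ry": 0,"rz": 0,"fingers": 0.08},{"x": 50,"y": 0,"z": 46.6,"rx": 0,"ry": 0,"rz": 0,"fingers": 0.08},{"x": 54,"y": 0,"z": 46,"rx": 0,"ry": 0,"rz": 0,"fingers": 0.08},{"x": 54,"y": 0,"z": 46,"rx": 0,"ry": 0,"rz": 0,"fingers": 0.08}]}}

```text
time_s: 15.38
tool_pos: [0.4462, -0.0358, 0.0175]
tool_rot: [-180.0, 7.9, 10.6]
force: [-0.2, -0.9, -0.3]
grip_width: 0.0397
grasp_force: 0.0
```

```bash
python3 - <<'E'
from h import *
o=sensors.get_obs();print(GF(o["tool_pos"]*1000),o["tool_pos"],o["tool_rot"],o["force"].round(1))
s=shot("scene")
for v in(30,60,100):
  for a in(-85,-75,-65):
    k,r=bright(s,proj(s,[*(W(a,0)/1000),.018])[0],v,z=.018);print(v,a,GF(r[0]),np.round(r[1],1),round((r[2]-10.7+45)%90-45,1))
cv2.imwrite("pics/s6.png",cv2.resize(cv2.convertScaleAbs(s["image"][90:290,240:440,::-1],alpha=1.6),None,fx=3,fy=3))
for a in((-100,0,17,-8),(-60,0,17,-8),(-40,0,17,-8)):print(gg(*a))
E
```

```text
[-144.3   -0.3] [ 0.44619764 -0.03582515  0.01748329] [-179.99807476    7.94224246   10.63743982] [-0.2 -0.9 -0.3]
30 -85 [-78.2   1.3] [112.6 110.6] 0.8
30 -75 [-78.2   1.3] [112.6 110.6] 0.8
30 -65 [-78.2   1.3] [112.6 110.6] 0.8
60 -85 [-69.1  -3.8] [ 71.6 101.6] -0.7
60 -75 [-69.1  -3.8] [ 71.6 101.6] -0.7
60 -65 [-69.1  -3.8] [ 71.6 101.6] -0.7
100 -85 [-67.7  11.8] [65.7 45.3] 1.5
100 -75 [-67.7  11.8] [65.7 45.3] 1.5
100 -65 [-67.7  11.8] [65.7 45.3] 1.5
(array([44.1, -0.4, -5.7]), array([-0.   , -0.001, -0.001]))
(array([ 83.7,  -0.4, -11.2]), array([-0.   , -0.001, -0.001]))
(array([103.5,  -0.5, -13.9]), array([-0.   , -0.001, -0.001]))
```

View pics/s6.png

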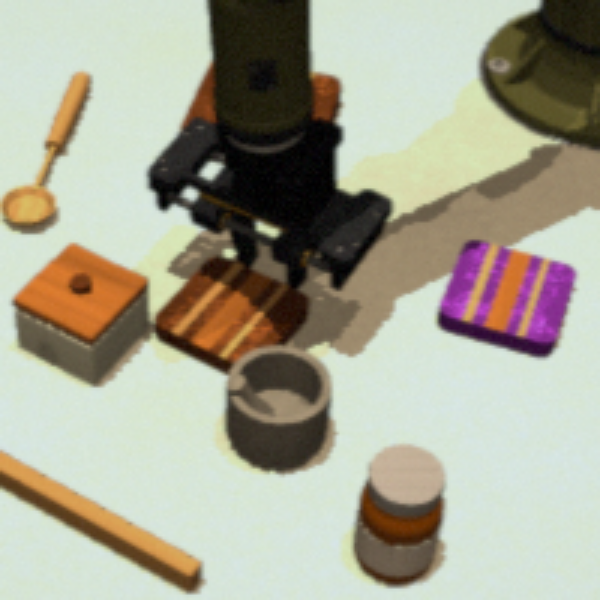

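The crop shows the stand square behind the gap at crop (235,310), with both fingers on its rear edge. I'll continue into the gap.

Request:
{"op": "drive_tool", "data": {"moves": [{"x": 4,"y": 0,"z": -0.5,"rx": 0,"ry": 0,"rz": 0,"fingers": 0.08},{"x": 8,"y": 0,"z": -1,"rx": 0,"ry": 0,"rz": 0,"fingers": 0.08},{"x": 12,"y": 0,"z": -1.5,"rx": 0,"ry": 0,"rz": 0,"fingers": 0.08},{"x": 16,"y": 0,"z": -2,"rx": 0,"ry": 0,"rz": 0,"fingers": 0.08},{"x": 20,"y": 0,"z": -2.6,"rx": 0,"ry": 0,"rz": 0,"fingers": 0.08},{"x": 24,"y": 0,"z": -3.1,"rx": 0,"ry": 0,"rz": 0,"fingers": 0.08},{"x": 28,"y": 0,"z": -3.6,"rx": 0,"ry": 0,"rz": 0,"fingers": 0.08},{"x": 32,"y": 0,"z": -4.2,"rx": 0,"ry": 0,"rz": 0,"fingers": 0.08},{"x": 36,"y": 0,"z": -4.7,"rx": 0,"ry": 0,"rz": 0,"fingers": 0.08},{"x": 40,"y": 0,"z": -5.2,"rx": 0,"ry": 0,"rz": 0,"fingers": 0.08},{"x": 44,"y": 0,"z": -5.8,"rx": 0,"ry": 0,"rz": 0,"fingers": 0.08}]}}

```text
time_s: 16.8
tool_pos: [0.4893, -0.0277, 0.0171]
tool_rot: [-180.0, 8.0, 10.6]
force: [-1.5, -0.3, 1.0]
grip_width: 0.0401
grasp_force: 0.9
```

```bash
python3 - <<'E'
from h import *
o=sensors.get_obs();print(GF(o["tool_pos"]*1000),o["tool_pos"],o["tool_rot"],o["force"].round(1),o["wrist_torque"].round(2))
s=shot("scene")
for v in(30,60):
    k,r=bright(s,proj(s,[*(W(-30,-10)/1000),.018])[0],v,z=.018);print(v,GF(r[0]),np.round(r[1],1),round((r[2]-10.7+45)%90-45,1))
cv2.imwrite("pics/s7.png",cv2.resize(cv2.convertScaleAbs(s["image"][140:260,230:390,::-1],alpha=1.6),None,fx=4,fy=4))
E
```

```text
[-100.4   -0.4] [ 0.48933422 -0.02771984  0.01707002] [-179.97566599    8.00332647   10.62772264] [-1.5 -0.3  1. ] [-0.06  0.35 -0.02]
30 [-36.4  -3.6] [113.5 101.6] 0.3
60 [-25.8  -4.8] [76.2 94.1] 3.0
```

View pics/s7.png

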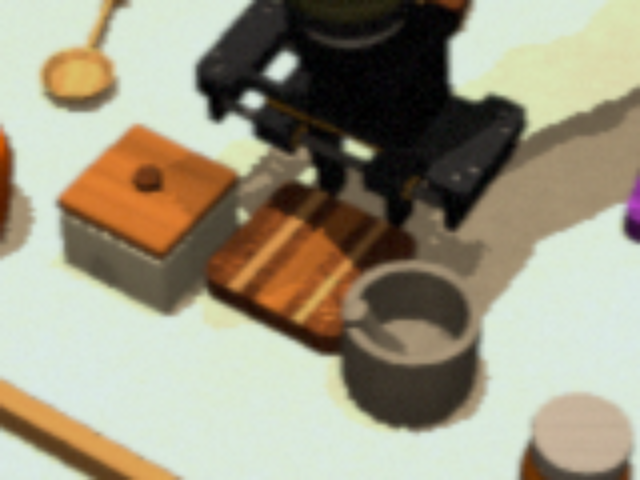

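The stand is entering the gap squarely at crop (310,265), with the force at only about 1.5 N. I'll continue.

Request:
{"op": "drive_tool", "data": {"moves": [{"x": 4,"y": 0,"z": -0.5,"rx": 0,"ry": 0,"rz": 0,"fingers": 0.08},{"x": 8,"y": 0,"z": -1,"rx": 0,"ry": 0,"rz": 0,"fingers": 0.08},{"x": 12,"y": 0,"z": -1.6,"rx": 0,"ry": 0,"rz": 0,"fingers": 0.08},{"x": 16,"y": 0,"z": -2.2,"rx": 0,"ry": 0,"rz": 0,"fingers": 0.08},{"x": 20,"y": 0,"z": -2.8,"rx": 0,"ry": 0,"rz": 0,"fingers": 0.08},{"x": 24,"y": 0,"z": -3.4,"rx": 0,"ry": 0,"rz": 0,"fingers": 0.08},{"x": 28,"y": 0,"z": -3.9,"rx": 0,"ry": 0,"rz": 0,"fingers": 0.08},{"x": 32,"y": 0,"z": -4.5,"rx": 0,"ry": 0,"rz": 0,"fingers": 0.08},{"x": 36,"y": 0,"z": -5,"rx": 0,"ry": 0,"rz": 0,"fingers": 0.08},{"x": 40,"y": 0,"z": -5.6,"rx": 0,"ry": 0,"rz": 0,"fingers": 0.08},{"x": 44,"y": 0,"z": -6.2,"rx": 0,"ry": 0,"rz": 0,"fingers": 0.08},{"x": 48,"y": 0,"z": -6.7,"rx": 0,"ry": 0,"rz": 0,"fingers": 0.08},{"x": 52,"y": 0,"z": -7.3,"rx": 0,"ry": 0,"rz": 0,"fingers": 0.08},{"x": 56,"y": 0,"z": -7.8,"rx": 0,"ry": 0,"rz": 0,"fingers": 0.08},{"x": 60,"y": 0,"z": -8.4,"rx": 0,"ry": 0,"rz": 0,"fingers": 0.08}]}}

```text
time_s: 18.73
tool_pos: [0.5488, -0.0165, 0.017]
tool_rot: [-180.0, 8.0, 10.6]
force: [-1.1, -1.1, 0.4]
grip_width: 0.0397
grasp_force: 0.7
```

```bash
python3 - <<'E'
from h import *
o=sensors.get_obs();print(GF(o["tool_pos"]*1000),o["tool_pos"],o["tool_rot"],o["force"].round(1),o["wrist_torque"].round(2))
s=shot("scene")
for v in(30,60):
    k,r=bright(s,proj(s,[*(W(30,-10)/1000),.018])[0],v,z=.018);print(v,GF(r[0]),np.round(r[1],1),round((r[2]-10.7+45)%90-45,1))
for a in((0,0,17,-8),(34.5,0,17,-8)):print(gg(*a))
E
```

```text
[-39.8  -0.4] [ 0.54884881 -0.01652197  0.01704354] [-179.97394085    8.00689801   10.6288505 ] [-1.1 -1.1  0.4] [-0.13  0.29 -0.02]
30 [25.   0.9] [111.  108.9] -0.1
60 [34.3 -2.8] [73.8 99.4] 1.2
(array([38.8, -0.5, -5.3]), array([-0.   , -0.001, -0.001]))
(array([ 73. ,  -0.5, -10.1]), array([-0.   , -0.001, -0.001]))
```

Request:
{"op": "drive_tool", "data": {"moves": [{"x": 4,"y": 0,"z": -0.5,"rx": 0,"ry": 0,"rz": 0,"fingers": 0.08},{"x": 8,"y": 0,"z": -1,"rx": 0,"ry": 0,"rz": 0,"fingers": 0.08},{"x": 12,"y": 0,"z": -1.6,"rx": 0,"ry": 0,"rz": 0,"fingers": 0.08},{"x": 16,"y": 0,"z": -2.2,"rx": 0,"ry": 0,"rz": 0,"fingers": 0.08},{"x": 20,"y": 0,"z": -2.8,"rx": 0,"ry": 0,"rz": 0,"fingers": 0.08},{"x": 24,"y": 0,"z": -3.4,"rx": 0,"ry": 0,"rz": 0,"fingers": 0.08},{"x": 28,"y": 0,"z": -3.9,"rx": 0,"ry": 0,"rz": 0,"fingers": 0.08},{"x": 32,"y": 0,"z": -4.5,"rx": 0,"ry": 0,"rz": 0,"fingers": 0.08},{"x": 36,"y": 0,"z": -5,"rx": 0,"ry": 0,"rz": 0,"fingers": 0.08},{"x": 40,"y": 0,"z": -5.6,"rx": 0,"ry": 0,"rz": 0,"fingers": 0.08},{"x": 44,"y": 0,"z": -6.2,"rx": 0,"ry": 0,"rz": 0,"fingers": 0.08},{"x": 48,"y": 0,"z": -6.7,"rx": 0,"ry": 0,"rz": 0,"fingers": 0.08},{"x": 52,"y": 0,"z": -7.3,"rx": 0,"ry": 0,"rz": 0,"fingers": 0.08},{"x": 56,"y": 0,"z": -7.8,"rx": 0,"ry": 0,"rz": 0,"fingers": 0.08},{"x": 60,"y": 0,"z": -8.4,"rx": 0,"ry": 0,"rz": 0,"fingers": 0.08},{"x": 63,"y": 0,"z": -8.8,"rx": 0,"ry": 0,"rz": 0,"fingers": 0.08},{"x": 65,"y": 0,"z": -9.1,"rx": 0,"ry": 0,"rz": 0,"fingers": 0.08},{"x": 67,"y": 0,"z": -9.4,"rx": 0,"ry": 0,"rz": 0,"fingers": 0.08},{"x": 68,"y": 0,"z": -9.6,"rx": 0,"ry": 0,"rz": 0,"fingers": 0.08}]}}

```text
time_s: 21.15
tool_pos: [0.6162, -0.0038, 0.017]
tool_rot: [-180.0, 8.0, 10.6]
force: [-1.3, 0.4, 0.9]
grip_width: 0.04
grasp_force: 0.7
```

Request:
{"op": "drive_tool", "data": {"moves": [{"x": 1,"y": 0,"z": -0.1,"rx": 0,"ry": 0,"rz": 0,"fingers": 0.08},{"x": 2,"y": 0,"z": -0.3,"rx": 0,"ry": 0,"rz": 0,"fingers": 0.08},{"x": 2,"y": 0,"z": -0.3,"rx": 0,"ry": 0,"rz": 0,"fingers": 0.08}]}}

```text
time_s: 21.52
tool_pos: [0.6183, -0.0034, 0.0171]
tool_rot: [-180.0, 8.0, 10.6]
force: [-0.5, -0.3, 0.6]
grip_width: 0.0399
grasp_force: 0.4
```

```bash
python3 - <<'E'
from h import *
o=sensors.get_obs();print(GF(o["tool_pos"]*1000),o["tool_pos"],o["tool_rot"],o["force"].round(1),o["wrist_torque"].round(2))
E
```

```text
[30.8 -0.5] [ 0.61828281 -0.00343948  0.01706756] [-179.97768447    7.98357812   10.63867047] [-0.5 -0.3  0.6] [-0.08  0.18  0.04]
```

Request:
{"op": "drive_tool", "data": {"moves": [{"x": 1,"y": 0,"z": -0.1,"rx": 0,"ry": 0,"rz": 0,"fingers": 0.08},{"x": 2,"y": 0,"z": -0.3,"rx": 0,"ry": 0,"rz": 0,"fingers": 0.08},{"x": 2.7,"y": 0,"z": -0.4,"rx": 0,"ry": 0,"rz": 0,"fingers": 0.08},{"x": 2.7,"y": 0,"z": -0.4,"rx": 0,"ry": 0,"rz": 0,"fingers": 0.08}]}}

```text
time_s: 22.02
tool_pos: [0.6204, -0.0031, 0.017]
tool_rot: [-180.0, 8.1, 10.6]
force: [-3.0, -0.5, 1.9]
grip_width: 0.0401
grasp_force: 1.3
```

Request:
{"op": "drive_tool", "data": {"moves": [{"x": 0.5,"y": 0,"z": 0,"rx": 0,"ry": 0,"rz": 0,"fingers": 0.08},{"x": 1,"y": 0,"z": -0.1,"rx": 0,"ry": 0,"rz": 0,"fingers": 0.08},{"x": 1,"y": 0,"z": -0.1,"rx": 0,"ry": 0,"rz": 0,"fingers": 0.08}]}}

```text
time_s: 22.4
tool_pos: [0.6205, -0.0031, 0.017]
tool_rot: [-179.9, 8.2, 10.6]
force: [-6.0, -0.5, 3.1]
grip_width: 0.0405
grasp_force: 3.0
```

The force is rising while the position has stalled, so the stand is against the rail. I'll back off and raise the arm.

Request:
{"op": "drive_tool", "data": {"moves": [{"x": 0,"y": 0,"z": 0,"rx": 0,"ry": 0,"rz": 0,"fingers": 0.08},{"x": -3,"y": 0,"z": 0.4,"rx": 0,"ry": 0,"rz": 0,"fingers": 0.08},{"x": -10,"y": 0,"z": 1.4,"rx": 0,"ry": 0,"rz": 0,"fingers": 0.08},{"x": -20,"y": 0,"z": 2.5,"rx": 0,"ry": 0,"rz": 0,"fingers": 0.08},{"x": -25,"y": 0,"z": -40,"rx": 0,"ry": 0,"rz": 0,"fingers": 0.08},{"x": -40,"y": 0,"z": -90,"rx": 0,"ry": 0,"rz": 0,"fingers": 0.08},{"x": -90,"y": 0,"z": -130,"rx": 0,"ry": 0,"rz": 0,"fingers": 0.08},{"x": -140,"y": 0,"z": -160,"rx": 0,"ry": 0,"rz": 0,"fingers": 0.08},{"x": -160,"y": 0,"z": -170,"rx": 0,"ry": 0,"rz": 0,"fingers": 0.08},{"x": -160,"y": 0,"z": -170,"rx": 0,"ry": 0,"rz": 0,"fingers": 0.08}]}}

```text
time_s: 23.65
tool_pos: [0.489, -0.0279, 0.2088]
tool_rot: [-179.8, 7.8, 10.6]
force: [0.7, 0.1, -0.8]
grip_width: 0.04
grasp_force: 0.0
```

```bash
python3 - <<'E'
from h import *
o=sensors.get_obs();print(o["tool_pos"],o["force"].round(1))
t=shot("top");s=shot("scene");X=[*(W(85,0)/1000),.018]
for c in(t,s):
    for v in(30,60):
        try: k,r=bright(c,proj(c,X)[0],v,z=.018);print(v,GF(r[0]),np.round(r[1],1),round((r[2]-10.7+45)%90-45,1))
        except ValueError: print("none")
im=cv2.convertScaleAbs(t["image"][:,:,::-1],alpha=1.6);s=cv2.convertScaleAbs(s["image"][:,:,::-1],alpha=1.6)
cv2.imwrite("pics/b8.png",np.hstack([cv2.resize(x,None,fx=2,fy=2) for x in(im[70:270,200:400],s[110:310,190:390])]))
E
```

```text
[ 0.48899483 -0.02788341  0.20881706] [ 0.7  0.1 -0.8]
30 [-38.3  43.2] [297.6 862.5] -16.3
60 [-39.   60.1] [181.  846.9] -17.3
30 [105.4  -0.8] [123.7 247.7] -0.1
60 [105.4  -4.3] [123.7 240.7] -0.1
```

View pics/b8.png

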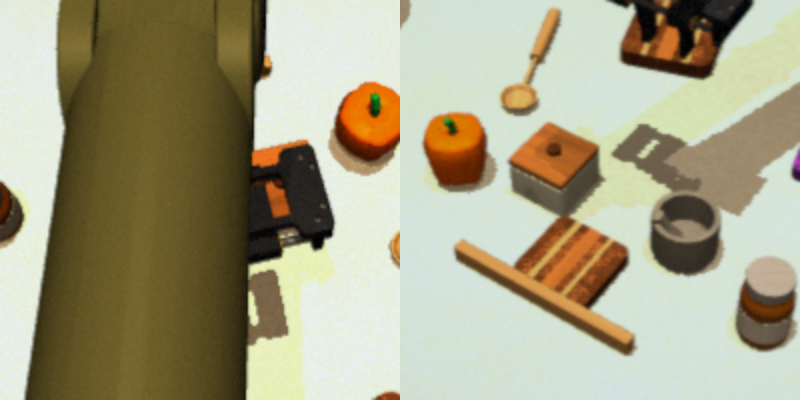

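The scene crop (right half, stand at about (575,260)) shows the stand past the gap and flush with the rail. Its rear edge is at about +44 mm, against 45 mm for home. The pepper, jar and spoon have not moved, and the arm is clear.

```bash
python3 -c "
from h import *
print(workorder.sign_off())"
```

```text
the job is handed in; nothing more can be done
None
```

I slid the stand through the gap and flush against the rail; in the last picture it looked square to it, with the pepper, jar and spoon unmoved. I handed the job in at about 24 s of the 58 s, and sign-off returned no verdict.

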